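# Prime a bearing feed track: push the first bearing down onto its escapement

## Task

Prime the bearing feed: lay the ball bearing flat in the open upper end of the sloped feed track, then push it down the track, under the side lips and over the sprung catch in the floor, until it sits against the orange escapement stop and the catch has snapped up behind it. Feel for the stop and do not force it: its spring may give a little, but must not be driven past about half its travel. Do not lean hard on the track, and leave the other things on the bench alone.

Things in the scene. Friction and masses are not known exactly. Their poses are not given: they have to be found in the camera images.
- bearing: the loose ball bearing, bright steel, 47 mm diameter, 14 mm thick, 0.1 kg, flat on the bench; origin at the centre of its underside, z along its axis. Its bore is closed to the fingers: grip it across its diameter or push its rim.
- track: inclined feed track, 335 mm long (x 0 to 0.335): aluminium walls 5 mm thick, steel floor with a 14 mm slot along its middle. Origin on the floor's centre line at the open upper end; x runs downhill along the floor, 14 degrees below level; z square to the floor, up; y across. The bearing does not slide by itself. Push it with the fingertips 5 to 8 mm above the floor.
- mouth (a point): floor point on the track's centre line at x = 0.055, axes as the track's: lay the bearing's centre about here, one finger uphill and one downhill of it. The channel is open above; 62 mm wide at x = 0, narrowing evenly to 50 mm at x = 0.10 and so from there on. Wall tops 12.5 mm above the floor up to x = 0.10, then 18.5 mm.
- lips (a point): point on the centre line at x = 0.115, 15.2 mm above the floor, axes as the track's: from here to the lower end both walls carry inward lips (underside 15.2, top 18.2 mm above the floor) with a 38 mm wide gap between them for the fingers. The bearing passes beneath but not up through the gap.
- cushion_stop (a joint): downhill travel of the orange-faced sprung stop, m: 0 relaxed, 0.008 end, 0.0045 the most allowed. Gives from 4 N, 2.5 N more per mm (9 N at 2 mm, 14 N at 4 mm). Stop (30 mm wide, 2 to 12.5 mm above the floor) and catch sit on a grey head clamped by hand: relaxed face at track x 0.225 to 0.28, not measured, so find it by feel. Bearing caught: stays pressed about 1.3 mm.
- catch (a joint): angle of the sprung brass tongue in the floor slot, rad: 0 up, about 0.09 flush. Ramp rising downhill over 30 mm; tip 4.5 mm above the floor, square downhill face 45.5 mm uphill of the relaxed stop face. The bearing meets 3 to 8 N over it, well before the stop; when the stop has given about 2 mm (10 to 14 N of push in all) the tongue snaps up behind the bearing.
- ratchet: the ratchet handle with black grip, 228 mm; bystander, leave it alone; origin at the centre of its underside
- seal_carton: a small white carton, 62x63x70 mm; bystander, leave it alone; origin at the centre of its underside
- oiler: a beige oiler with a bent spout, 128 mm tall; bystander, leave it alone; origin at the centre of its underside
- tin: a green tin, 49 mm diameter, 56 mm tall; bystander, leave it alone; origin at the centre of its underside
- marker_pen: a white marker with yellow cap, 133 mm; bystander, leave it alone; origin at the centre of its underside
- driver: a screwdriver with orange handle, 217 mm; bystander, leave it alone; origin at the centre of its underside
- spark_plug: a spark plug, 64 mm; bystander, leave it alone; origin at the centre of its underside
- feed_stand: the blue stand and 100 x 430 mm dark steel base plate of the feed track, with an open landing nest below the track's outlet; origin on the bench under the middle of the track, z up; track and head are fixed to it

How it is judged:
On the way, in this order (a step that is already met when the one before it is completed fails the run):
1. the bearing lies flat in the open upper part of the track (y of bearing in the frame of track between -0.006 and 0.006 m and z of bearing in the frame of track between -0.003 and 0.003 m and angle between the z axis of bearing and the z axis of track, either way round below 0.1 rad and x of bearing in the frame of track between 0.015 and 0.15 m), for 0.2 s.
2. the bearing has been pushed down over the catch and presses the sprung stop (y of bearing in the frame of track between -0.006 and 0.006 m and z of bearing in the frame of track between -0.003 and 0.003 m and angle between the z axis of bearing and the z axis of track, either way round below 0.1 rad and x of bearing in the frame of track above 0.19 m and value of joint cushion_stop above 0.001 m), for 0.1 s.
At the end, for the whole second after the job is handed in: The bearing lies flat (within 0.10 rad of the floor, 6 mm of the centre line and 3 mm of the floor) and at rest in the lower track (x above 0.19), caught between stop and catch: the catch is up (below 0.03 rad) and the stop is still held pressed by 0.5 to 3 mm with nothing touching the bearing (y of bearing in the frame of track between -0.006 and 0.006 m and z of bearing in the frame of track between -0.003 and 0.003 m and angle between the z axis of bearing and the z axis of track, either way round below 0.1 rad and x of bearing in the frame of track above 0.19 m and value of joint cushion_stop between 0.0005 and 0.003 m and value of joint catch below 0.03 rad and linear speed of bearing below 0.01 m/s).
It fails at once if the stop is driven more than 4.5 mm of its 8 mm travel (about 15 N) (value of joint cushion_stop above 0.0045 m).
It fails at once if the robot bears on the feed track or its head with more than 40 N (contact force between the arm and feed_stand above 40 N).
It fails at once if the fingers bear on the feed track or its head with more than 40 N (contact force between the fingers and feed_stand above 40 N).
It fails at once if another loose thing on the bench is moved more than 20 mm (distance of any of ratchet, seal_carton, oiler, tin, marker_pen, driver, spark_plug from where it was at the start of the episode above 0.02 m).
It also fails if it takes over 58 s, if anything falls off the work surface, if the arm or the gripper's body presses on something with over 40 N, if the wrist force passes 120 N, or if a joint passes its speed limit or range.

## Robot

A 6-joint arm with a two-finger parallel gripper is mounted at the origin on a cart in front of the work surface, level with it; the furniture and walls round the work are solid. World frame = base frame: x ahead of the robot, y to its left, z up, the work surface at z = 0. Lengths are in m, angles in rad, forces in N, time in s.
With the tool pointing down it reaches from about 0.275 to 0.725 m from the base axis. Payload 15.9 kg.
Tool frame: the origin (TCP) lies midway between the tips of the shut fingers; the grasp point (between the pads) lies 19 mm behind it; z points along the fingers, y is the line along which they close (so a half turn about z gives the same grasp; the last joint's range is limited). The gripper opens to 85 mm and grips with 20 to 120 N. Pads are 22 mm wide; open, the fingers measure 114 mm over their backs; the gripper's body (76 mm by 85 mm) begins 54 mm behind the grasp point. The pads swing forward as they close: fully open they stand 13 mm farther back than shut.
Start: joints at [-1.281, 0.213, -0.034, 1.323, 0, 1.571], TCP at [0.143, -0.479, 0.231] pointing down, gripper open.
Joint ranges: [-2.98, 2.98], [-0.74, 1.72], [-1.14, 1.35], [-2.1, 2.04], [-1.57, 1.44], [-3.14, 3.14]. Speed limits (rad/s): [1.89, 1.89, 2.39, 2.57, 3.14, 3.14].

## Interface

Orientations are given as a unit quaternion [x, y, z, w].
In Python, from station import readout, imaging, order, finder gives the robot as it stands.
- The arm moves only by the shell command python3 -m pendant 'ROWS'. ROWS is JSON, a list of rows, each a list of 5 numbers: the shift along the tool's x, y, z in mm, then the turn about the tool's z in degrees, then the finger opening in mm, from 0 to 85.4. In form: [[tx, ty, tz, yaw, fingers], ...]. A call has 1 to 10 rows; each row is the pose to reach, as a shift and turn from the pose commanded when the call began, along the tool's axes at that moment; what a row does not reach only later rows make up. A row lasts 1/8 s, in which the tool goes at most 62.5 mm and 10.7 degrees, less where a joint would pass 70% of its speed; a pose out of reach is approached as far as the arm can. A call with a gripper value outside its range is refused whole. The fingers move at their own pace and stop on an object; the grip force is fixed at half the most. Time passes only in rows, so rows that repeat a pose let the fingers close. It gives the time, the measured TCP pose, the force, the opening and the grip force at its end, in the units of the state.
- readout.observe(): the state, without advancing time (a new reading comes with each control period).
- imaging.capture(name): name is "scene" or "top" or "wrist"; returns a dict with "pixels" (400x640x3 uint8, blue, green, red), "fx", "fy", "cx", "cy" (pixels), "world_from_camera" (4x4, takes a point from camera to world coordinates). Camera axes: x right, y down, z forward; pixel columns grow to the right and rows downward; lengths in m; the calibration is good to about 2 mm. A picture is of the moment at which its call begins. There is no depth.
- order.sign_off(): hands the job in; it is judged then, once.
Trained networks look in the newest picture that a camera, given by its name, has taken for a name from the list of things; names that differ only in an ending like _2 or _b are one class to them, and where a whole thing is asked for, a point or a joint stands for the part that bears it (a point fixed in the world has none). Each returns a list of dicts, best first, with "conf" (0 to 1); they miss things now and then, are a little off and sometimes report something else, mostly with a low value. They report only what shows in the picture. A call takes as long as a camera call.
- finder.trace(camera, thing): "pixels" (400x640 bool, what is visible of it) and "box" ([left, top, right, bottom] in pixels, round what is visible of it).
The state is a dict: "t": time; "q": joint angles; "qd": joint speeds; "effort": joint torques, N m; "tcp_pos": TCP position; "tool_rot": TCP orientation; "ft_force": force on the tool from outside, world axes, zero at the start; "moment": the same for the moment, N m; "gripper_width": opening from 0.0 (shut) to 1.0 (fully open); "grasp_force": force on a finger pad.
Only numpy, scipy, OpenCV 4.12 (cv2) and the standard library are available. Lean on these libraries where they do the work, as an engineer would, in place of code of your own. Each camera call takes 0.05 s, during which the arm holds its last target. There are 200 camera calls.

## Working session

There is one attempt and no reset: what is moved stays moved. The work goes in short steps, Python scripts to look and compute and a shell command to move; the robot and the scene stay as the last step left them, time stands still between calls to the robot, and variables do not carry over. Pictures are saved under pics/ and viewed, at most 10 in all, crops included, and the job is handed in when it is done.

```bash
mkdir -p pics; cat > h.py <<'E'
import numpy as np, cv2
from station import readout, imaging, order, finder
from scipy.spatial.transform import Rotation as R
def cap(n,save=None):
    c=imaging.capture(n)
    if save: cv2.imwrite('pics/'+save+'.png',np.asarray(c['pixels']))
    return c
def ray(c,u,v):
    T=np.array(c['world_from_camera']); d=T[:3,:3]@np.array([(u-c['cx'])/c['fx'],(v-c['cy'])/c['fy'],1]); return T[:3,3],d
def onz(c,u,v,z):
    o,d=ray(c,u,v); return o+d*(z-o[2])/d[2]
def proj(c,p):
    T=np.linalg.inv(np.array(c['world_from_camera'])); q=T[:3,:3]@np.asarray(p)+T[:3,3]; return np.array([c['fx']*q[0]/q[2]+c['cx'],c['fy']*q[1]/q[2]+c['cy']])
E
python3 - <<'E'
from h import *
s=readout.observe(); print(s)
for n in ['scene','top']:
    c=cap(n,n+'0'); print(n,c['fx'],np.round(c['world_from_camera'],3).tolist())
    for t in ['bearing','track','feed_stand','cushion_stop','catch','ratchet','oiler']:
        r=finder.trace(n,t)
        for k in r[:2]:
            m=np.argwhere(k['pixels']).mean(0)[::-1] if k['pixels'].any() else None
            print(t,round(k['conf'],2),np.round(k['box']).tolist(),m,np.round(onz(c,*m,0.007),3) if m is not None else '')
E
```

```text
{'t': 0.0, 'q': array([-1.28101096e+00,  2.13353247e-01, -3.50628749e-02,  1.32350434e+00,
        2.44835808e-05,  1.57079338e+00]), 'qd': array([-0.00100619,  0.00136099, -0.0010143 ,  0.00085096,  0.00050728,
        0.00052817]), 'effort': array([ 5.51469420e-04, -6.86162996e+01,  4.87110865e+01,  1.78430410e-02,
        4.20422055e-05,  3.86903582e-05]), 'tcp_pos': array([ 0.14278201, -0.47881949,  0.23081612]), 'tool_rot': array([ 9.89521038e-01,  1.44387670e-01, -6.90407540e-05, -5.57947355e-04]), 'ft_force': array([-0.2655786 ,  0.29912275, -0.07271992]), 'moment': array([ 0.0228634 , -0.01271589,  0.00743034]), 'grasp_force': 0.0, 'gripper_width': 0.9973360969017577}
scene 367.5466989647208 [[-0.911, -0.289, 0.295, 0.154], [-0.413, 0.631, -0.657, 0.844], [0.004, -0.72, -0.694, 0.984], [0.0, 0.0, 0.0, 1.0]]
bearing 0.51 [291.0, 268.0, 302.0, 280.0] [295.15748031 275.55905512] [0.488 0.272 0.007]
bearing 0.31 [366.0, 184.0, 392.0, 203.0] [377.88188976 193.57480315] [ 0.366 -0.196  0.007]
track 0.75 [283.0, 161.0, 346.0, 205.0] [314.70223752 184.19535284] [ 0.612 -0.143  0.007]
[... 1183 characters left out ...]
2.0] [413.81362007 154.21505376] [ 0.715 -0.245  0.007]
cushion_stop 0.65 [237.0, 218.0, 256.0, 235.0] [246.21088435 223.95918367] [0.491 0.271 0.007]
cushion_stop 0.61 [376.0, 192.0, 378.0, 202.0] [377.05128205 200.25641026] [ 0.568 -0.128  0.007]
catch 0.65 [339.0, 194.0, 364.0, 199.0] [350.48101266 196.43037975] [ 0.579 -0.047  0.007]
ratchet 0.86 [248.0, 256.0, 322.0, 286.0] [286.75802998 268.751606  ] [0.358 0.144 0.007]
ratchet 0.69 [377.0, 195.0, 381.0, 206.0] [377.59322034 201.        ] [ 0.566 -0.13   0.007]
oiler 0.76 [325.0, 137.0, 340.0, 171.0] [331.08605341 155.97032641] [0.708 0.014 0.007]
oiler 0.5 [394.0, 245.0, 406.0, 288.0] [401.59782609 265.625     ] [ 0.371 -0.198  0.007]
```

```bash
python3 - <<'E'
import cv2
a=cv2.imread('pics/top0.png')[120:320,190:456]
cv2.imwrite('pics/topc.png',cv2.resize(a,None,fx=3,fy=3,interpolation=cv2.INTER_CUBIC))
a=cv2.imread('pics/scene0.png')[130:320,210:420]
cv2.imwrite('pics/scenec.png',cv2.resize(a,None,fx=3,fy=3,interpolation=cv2.INTER_CUBIC))
E
```

```text
(no output)
```

View pics/topc.png

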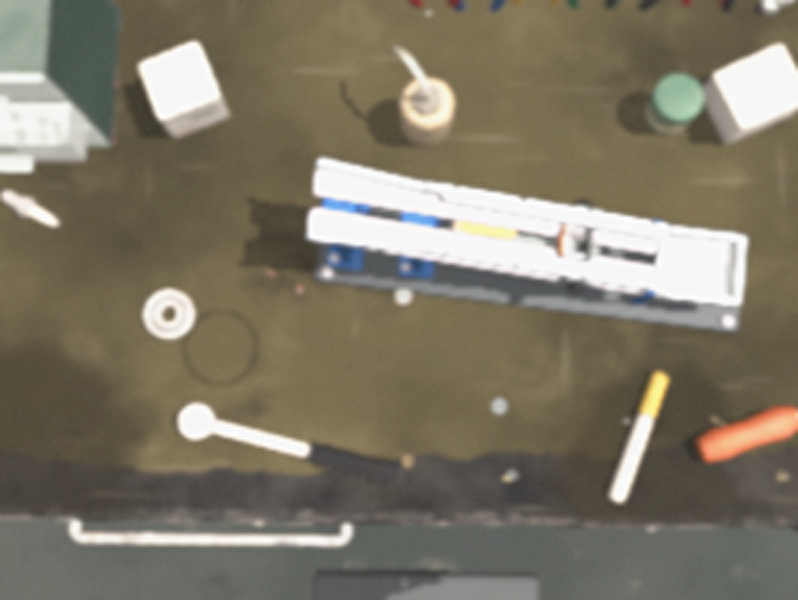

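View pics/scenec.png

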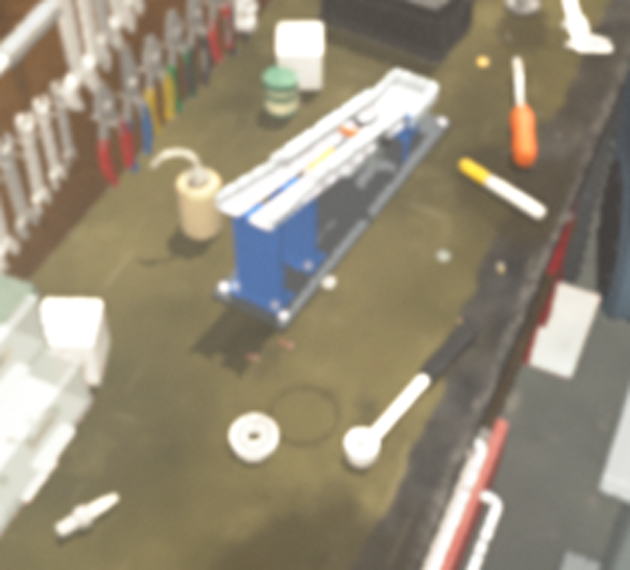

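The top view crop shows the bearing at about (246,224) in full-frame pixels. The track's open upper end is at about (296,188) and the outlet at (437,210). The orange stop is near (381,200) and the brass catch near (352,196). The scene view confirms the high end is on the bearing's side, with the ratchet near the bearing.

```bash
cat >> h.py <<'E'
def go(tgt,yaw=None,tool=None):
    "shift in tool axes mm + yaw deg to put TCP at tgt with tool x axis at world angle yaw(deg)"
    s=readout.observe(); r=R.from_quat(s['tool_rot']); m=r.as_matrix()
    d=m.T@(np.asarray(tgt)-s['tcp_pos'])*1000
    y0=np.degrees(np.arctan2(m[1,0],m[0,0]))
    dy=None if yaw is None else -((yaw-y0+90)%180-90)
    print('t',round(s['t'],2),'tcp',np.round(s['tcp_pos'],4),'yaw0',round(y0,2),'shift',np.round(d,1),'turn',dy)
E
python3 - <<'E'
from h import *
c=cap('top')
a=onz(c,296,188.3,.12);b=onz(c,437,210,.05);print(a,b,onz(c,381,200,.075),np.degrees(np.arctan2(*(b-a)[1::-1])))
w=cap('wrist'); s=readout.observe(); m=R.from_quat(s['tool_rot']).as_matrix(); T=np.array(w['world_from_camera'])
print('cam in tool',np.round(m.T@(T[:3,3]-s['tcp_pos']),3),np.round(m.T@T[:3,:3],3).tolist(),w['fx'])
go([.50,.07,.26],-10)
E
```

```text
[0.57911872 0.11211434 0.12      ] [ 0.53253774 -0.29710646  0.05      ] [ 0.55629295 -0.13044444  0.075     ] -96.49394059975229
cam in tool [ 0.075  0.001 -0.143] [[-0.0, -0.956, -0.294], [1.0, -0.0, -0.0], [0.0, -0.294, 0.956]] 296.21629876224296
t 0.9 tcp [ 0.1429 -0.4791  0.2313] yaw0 16.61 shift [ 499.2 -424.2  -28.7] turn 26.605797813522372
```

```bash
python3 -m pendant '[[518,-418,-69,23,85],[518,-418,-69,23,85],[518,-418,-69,23,85],[518,-418,-69,23,85],[518,-418,-69,23,85],[518,-418,-69,23,85],[518,-418,-69,23,85],[518,-418,-69,23,85],[518,-418,-69,23,85],[518,-418,-69,23,85]]'
python3 -m pendant '[[0,0,0,0,85]]'
python3 - <<'E'
from h import *
w=cap('wrist','w1');go([.52,.07,.30],-6.5)
print(np.round(w['world_from_camera'],4).tolist())
for t in ['track','bearing']:
  for k in finder.trace('wrist',t)[:2]: print(t,k['conf'],k['box'])
E
```

```text
t: 2.15
tcp_pos: [0.4842, -0.0195, 0.2945]
tool_rot: [0.999, -0.029, 0.0, -0.015]
ft_force: [-0.1, 0.1, -0.8]
gripper_width: 0.995
grasp_force: 0.0
t: 2.28
tcp_pos: [0.4845, -0.0207, 0.2938]
tool_rot: [0.999, -0.031, -0.0, -0.015]
ft_force: [-0.1, -0.7, 0.5]
gripper_width: 0.994
grasp_force: 0.0
t 2.33 tcp [ 0.4836 -0.0214  0.2938] yaw0 -3.58 shift [ 30.7 -93.7  -3.5] turn 2.915008688049042
[[-0.0615, -0.9542, -0.2929, 0.5592], [-0.9977, 0.05, 0.0467, -0.0301], [-0.03, 0.2951, -0.955, 0.4368], [0.0, 0.0, 0.0, 1.0]]
track 0.94 [152.4, 47.4, 497.2, 148.1]
bearing 0.76 [109.5, 152.1, 144.1, 182.7]
```

View pics/w1.png

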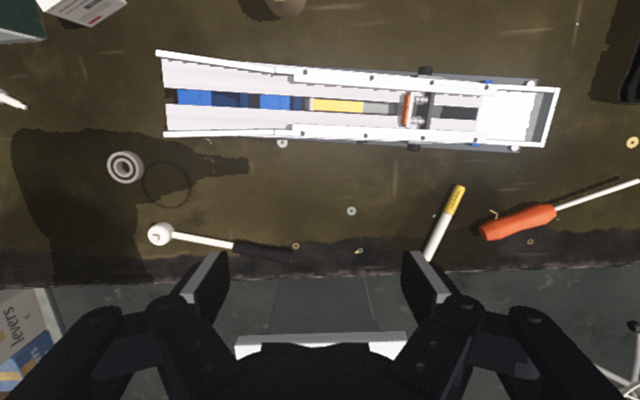

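The wrist view shows the track from the upper end at about (160,52)-(165,136) to the outlet at (557,88)-(545,147). The brass catch is at about (310-363,105), the orange stop at (406,110) and the bearing at (125,167). I'll zoom in to pick the corners.

```bash
python3 - <<'E'
import cv2
a=cv2.imread('pics/w1.png')
p=cv2.resize(a[40:150,145:345],None,fx=4,fy=4,interpolation=cv2.INTER_CUBIC);cv2.imwrite('pics/w1a.png',(255*(p/255.)**1.8).astype('uint8'))
E
```

```text
(no output)
```

View pics/w1a.png

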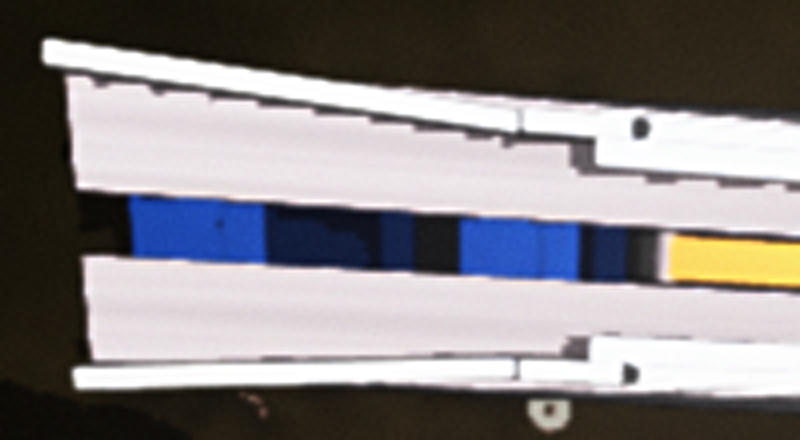

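```bash
cat > fit.py <<'E'
from h import *
from scipy.optimize import least_squares
T=np.array([[-0.0615,-0.9542,-0.2929,0.5592],[-0.9977,0.05,0.0467,-0.0301],[-0.03,0.2951,-0.955,0.4368],[0,0,0,1]])
w=dict(fx=296.21629876224296,fy=296.21629876224296,cx=320,cy=200,world_from_camera=T)
F=[((75,190),(0,.007,0)),((82,255),(0,-.007,0)),((45,65),(0,.031,.0125)),((74,367),(0,-.031,.0125)),((43,40),(0,.036,.0125)),((75,388),(0,-.036,.0125)),((597,166),(.115,.019,.0182)),((590,336),(.115,-.019,.0182)),((519,133),(.1,.025,.0125)),((517,360),(.1,-.025,.0125))]
uv=np.array([f[0] for f in F])/4+[145,40]; P=np.array([f[1] for f in F])
def pose(p):
    return R.from_euler('ZY',[p[3],p[4] if len(p)>4 else np.radians(14)]).as_matrix(),p[:3]
def res(p):
    M,o=pose(p); return np.concatenate([proj(w,M@q+o)-u for q,u in zip(P,uv)])
if __name__=='__main__':
    for p0 in ([.58,.11,.12,-1.68],[.58,.11,.12,-1.68,.24]):
        s=least_squares(res,p0,loss='soft_l1'); print(np.round(s.x,4),np.degrees(s.x[3:]),np.round(s.fun.reshape(-1,2),1).tolist())
    M,o=pose(s.x if 0 else least_squares(res,[.58,.11,.12,-1.68],loss='soft_l1').x)
    for n,z in(('mouth',(.055,0,0)),('end',(.335,0,0))): print(n,M@z+o)
    c=cap('top')
    print('top proj x0',proj(c,o),'end',proj(c,M@[.335,0,.0182]+o))
    # bearing
    for n in('wrist','top'):
        c=cap(n); k=finder.trace(n,'bearing')[0]; b=k['box']; print(n,k['conf'],b,onz(c,(b[0]+b[2])/2,(b[1]+b[3])/2,.010))
    c=cap('wrist');k=finder.trace('wrist','cushion_stop')
    if k:
        b=k[0]['box']; print('stop',k[0]['conf'],b)
        for u in(b[0],b[2]):
            oo,d=ray(c,u,(b[1]+b[3])/2); oo=M.T@(oo-o); d=M.T@d; print(oo+d*(.0125-oo[2])/d[2])
E
python3 fit.py; python3 -c "
from h import *
c=cap('wrist');print(c['fx'],c['fy'],c['cx'],c['cy'],readout.observe()['t'])"
```

```text
[ 0.5796  0.1194  0.1554 -1.6883] [-96.73177535] [[-0.4, -0.0], [-0.6, -0.0], [0.1, 0.0], [0.2, -0.1], [-0.1, -0.3], [0.5, 0.3], [-1.3, 0.1], [-0.7, 0.1], [1.4, 0.5], [1.3, -0.6]]
[ 0.5796  0.1193  0.1547 -1.6891  0.1993] [-96.78053825  11.41748933] [[0.1, 0.0], [-0.1, -0.0], [-0.1, 0.1], [0.0, -0.2], [-0.2, -0.2], [0.3, 0.2], [-1.4, -0.2], [-0.8, 0.5], [1.3, 0.2], [1.1, -0.2]]
mouth [0.57332587 0.06639868 0.14205925]
end [ 0.5414788  -0.20341108  0.07432112]
top proj x0 [292.29233867 185.31145135] end [409.33780671 204.44082033]
wrist 0.65 [108.0, 150.2, 140.2, 181.0] [0.49348615 0.26940541 0.01      ]
top 0.52 [237.7, 220.2, 255.4, 233.7] [0.48182991 0.26913845 0.01      ]
stop 0.71 [477.4, 174.1, 636.0, 237.1]
[ 0.3589881  -0.11134927  0.0125    ]
[ 0.62998246 -0.11681795  0.0125    ]
296.21629876224296 296.21629876224296 314.8157872577013 198.6264057547082 2.825
```

```bash
sed -i 's/cx=320,cy=200/cx=314.8157872577013,cy=198.6264057547082/' fit.py; cat > b.py <<'E'
from fit import *
import fit
for drop in(0,1):
    if drop: fit.uv=uv[:8]; fit.P=P[:8]
    s=least_squares(fit.res,[.58,.11,.12,-1.68],loss='soft_l1'); print(np.round(s.x,4),np.degrees(s.x[3]),np.round(s.fun.reshape(-1,2),1).tolist())
    M,o=pose(s.x); print(M@[.055,0,0]+o)
    for u,v in((402,110),(406,110),(365,107),(310,104)):
        oo,d=ray(w,u,v); oo=M.T@(oo-o); d=M.T@d; print((u,v),np.round(oo+d*((.0125 if u>400 else .004)-oo[2])/d[2],4))
k=onz(w,125,167.2,.010);print('bearing w1',k)
c=cap('top');print(proj(c,M@[0,.036,.0125]+o),proj(c,M@[0,-.036,.0125]+o),proj(c,M@[.0,0,0]+o))
c=cap('scene');print(proj(c,M@[0,.036,.0125]+o),proj(c,M@[0,-.036,.0125]+o),proj(c,k),c['cx'],c['cy'])
E
python3 b.py
```

```text
[ 0.5781  0.1145  0.1563 -1.6879] -96.71082402884437 [[-0.5, -0.0], [-0.8, 0.0], [0.3, 0.0], [0.1, 0.0], [0.2, -0.3], [0.4, 0.4], [-1.2, -0.0], [-0.8, 0.1], [1.5, 0.4], [1.1, -0.6]]
[0.57181614 0.06152034 0.14303692]
(402, 110) [ 2.307e-01 -2.000e-04  1.250e-02]
(406, 110) [0.2353 0.     0.0125]
(365, 107) [0.193  0.0006 0.004 ]
(310, 104) [0.1347 0.0003 0.004 ]
[ 0.578   0.1137  0.1576 -1.6878] -96.70488762351819 [[-0.4, -0.1], [-0.7, 0.0], [0.4, -0.2], [0.3, 0.2], [0.3, -0.5], [0.5, 0.6], [-0.4, -0.1], [-0.1, 0.2]]
[0.57173177 0.06073178 0.14431183]
(402, 110) [ 2.295e-01 -2.000e-04  1.250e-02]
(406, 110) [0.234  0.     0.0125]
(365, 107) [0.1919 0.0006 0.004 ]
(310, 104) [0.1339 0.0003 0.004 ]
bearing w1 [0.49200491 0.27032118 0.01      ]
[296.91472295 171.84577228] [293.16444604 198.02962723] [294.30280473 185.7279428 ]
[281.6849936  193.54854144] [300.40610247 201.70860671] [294.12090397 274.2555748 ] 318.1523810136881 197.0743899507753
```

```bash
python3 -m pendant '[[-10,-60,0,3,85],[-10,-120,0,3,85],[-10,-180,0,3,85],[-10,-240,0,3,85],[-10,-291,60,3,85],[-10,-291,115,3,85],[-10,-291,160,3,85],[-10,-291,160,3,85],[-10,-291,160,3,85]]'
python3 - <<'E'
from h import *
w=cap('wrist','w2')
for k in finder.trace('wrist','bearing')[:2]:
  b=k['box'];m=np.argwhere(k['pixels']).mean(0)[::-1]; print(k['conf'],b,onz(w,*m,.012),onz(w,(b[0]+b[2])/2,(b[1]+b[3])/2,.010))
g=cv2.cvtColor(np.asarray(w['pixels']),cv2.COLOR_BGR2GRAY)
p=onz(w,*m,.014); go([p[0],p[1],.003],-6.7); print(readout.observe()['tool_rot'])
E
```

```text
t: 4.05
tcp_pos: [0.4801, 0.0075, 0.1988]
tool_rot: [0.999, -0.018, -0.002, -0.04]
ft_force: [-0.0, -0.6, 0.9]
gripper_width: 0.994
grasp_force: 0.0
0.68 [88.0, 148.3, 132.1, 188.4] [0.49377319 0.26817286 0.012     ] [0.49320057 0.26942419 0.01      ]
t 4.15 tcp [0.4795 0.0076 0.1984] yaw0 -2.02 shift [   7.  -243.   215.3] turn 4.675928099373479
[ 0.9990492  -0.01779821 -0.00307734 -0.03967937]
```

View pics/w2.png

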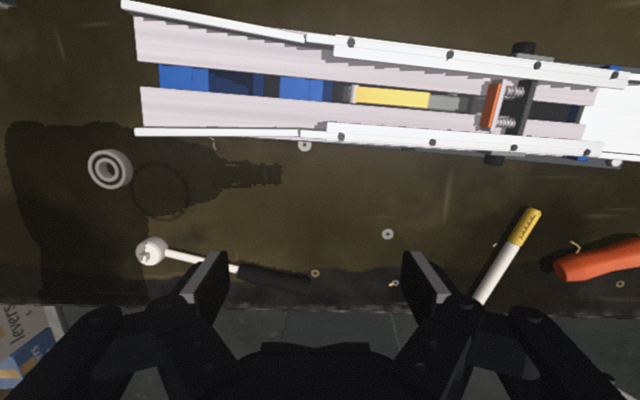

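The view shows the track closer, with the bearing at (110,169). The arm moved only 28 mm in y instead of 291 and has picked up some tilt, so I'll check the joints.

```bash
python3 - <<'E'
from h import *
s=readout.observe(); print(np.round(s['q'],3),np.round(s['qd'],3),np.round(s['effort'],1),s['ft_force'])
E
```

```text
[-0.036  0.186 -0.154  1.239  0.079  3.141] [ 0.001 -0.016  0.053  0.048 -0.     0.002] [  0.1 -65.2  47.1  -1.6   0.4  -0. ] [ 0.15948196 -0.35759039  1.22419039]
```

Joint 6 is at its limit, so I'll use the half-turn equivalent yaw. First I'll turn and see whether the tilt goes away.

```bash
python3 -m pendant '[[0,0,-50,-10,85],[0,0,-50,-20,85],[0,0,-50,-30,85],[0,0,-50,-40,85],[0,0,-50,-50,85]]'; python3 -c "
from h import *
go([.4935,.2685,.13],173.3);print(readout.observe()['q'])"
```

```text
t: 4.78
tcp_pos: [0.4808, 0.0035, 0.2508]
tool_rot: [0.912, 0.409, 0.016, -0.036]
ft_force: [0.3, -0.7, 0.3]
gripper_width: 0.994
grasp_force: 0.0
t 4.78 tcp [0.4808 0.0035 0.2508] yaw0 48.2 shift [ 198.6 -159.8  141.4] turn 54.903380316172615
[-0.04464247  0.17380143 -0.0362233   1.36530557  0.07920606  2.25389382]
```

```bash
python3 -m pendant '[[30,-24,0,-10,85],[60,-48,0,-20,85],[90,-72,0,-30,85],[120,-96,0,-40,85],[150,-120,0,-50,85],[180,-144,20,-60,85],[199,-160,60,-70,85],[199,-160,100,-80,85],[199,-160,141,-90,85],[199,-160,141,-100,85]]'; python3 -m pendant '[[0,0,0,-10,85],[0,0,0,-20,85],[0,0,0,-25,85],[0,0,0,-25,85]]';python3 - <<'E'
from h import *
s=readout.observe(); print(np.round(s['q'],3),s['tool_rot'],R.from_quat(s['tool_rot']).as_matrix()[:,2])
w=cap('wrist','w3')
for k in finder.trace('wrist','bearing')[:2]:
  b=k['box'];m=np.argwhere(k['pixels']).mean(0)[::-1]; print(k['conf'],b,onz(w,*m,.012),onz(w,(b[0]+b[2])/2,(b[1]+b[3])/2,.010))
  p=onz(w,*m,.012); go([p[0],p[1],.003],173.3)
E
```

```text
t: 6.02
tcp_pos: [0.4932, 0.2683, 0.1272]
tool_rot: [0.273, 0.961, 0.036, -0.013]
ft_force: [-0.7, 0.3, 0.8]
gripper_width: 0.994
grasp_force: 0.0
t: 6.52
tcp_pos: [0.4951, 0.2689, 0.1303]
tool_rot: [0.062, 0.997, 0.04, -0.003]
ft_force: [0.0, -1.2, -0.1]
gripper_width: 0.996
grasp_force: 0.0
[ 0.457  0.349 -0.113  1.075  0.072  0.582] [ 0.06160831  0.99730875  0.03963054 -0.0030166 ] [-0.00113383  0.07941946 -0.99684064]
0.82 [280.5, 162.9, 334.2, 214.3] [0.49090557 0.27046641 0.012     ] [0.49034527 0.27156648 0.01      ]
t 6.62 tcp [0.495  0.2689 0.1303] yaw0 172.86 shift [  2.9  -9.  127. ] turn -0.4354619251307952
```

View pics/w3.png

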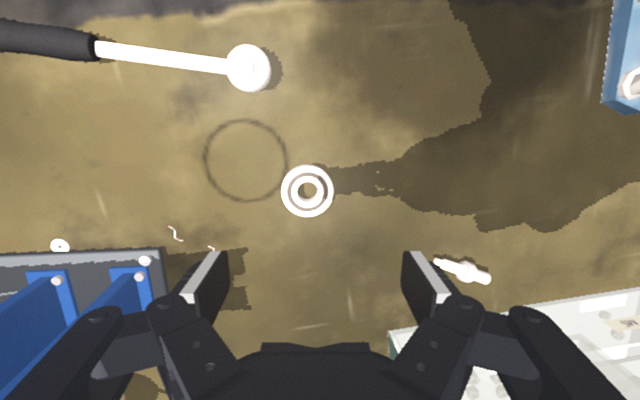

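The bearing is centred at (307,190), the ratchet is clear above it and the spark plug is to the right at (462,270). Descending.

```bash
python3 -m pendant '[[3,-9,40,0,85],[3,-9,80,0,85],[3,-9,110,0,85],[3,-9,120,0,85],[3,-9,128,0,85],[3,-9,128,0,85]]'; python3 -m pendant '[[0,0,0,0,30],[0,0,0,0,30],[0,0,0,0,30],[0,0,0,0,30],[0,0,0,0,30],[0,0,0,0,30]]'
```

```text
t: 7.38
tcp_pos: [0.491, 0.2707, 0.0023]
tool_rot: [0.061, 0.997, 0.04, -0.003]
ft_force: [-0.3, 1.2, 0.3]
gripper_width: 0.995
grasp_force: 0.0
t: 8.12
tcp_pos: [0.4911, 0.2707, 0.0031]
tool_rot: [0.061, 0.997, 0.04, -0.003]
ft_force: [-4.5, -2.1, 16.5]
gripper_width: 0.52
grasp_force: 58.8
```

```bash
python3 -m pendant '[[0,0,-20,0,30],[0,0,-60,0,30],[0,0,-120,0,30],[0,0,-180,0,30],[0,0,-225,0,30],[0,0,-225,0,30]]'; python3 - <<'E'
from h import *
go([.5717,.0607,.20],173.3)
w=cap('wrist','w4'); a=np.asarray(w['pixels'])[150:350,180:460]
cv2.imwrite('pics/w4c.png',cv2.resize(a,None,fx=2.5,fy=2.5))
E
```

```text
t: 8.88
tcp_pos: [0.4925, 0.2532, 0.2299]
tool_rot: [0.061, 0.997, 0.041, -0.0]
ft_force: [1.0, 0.6, -2.0]
gripper_width: 0.518
grasp_force: 61.4
t 8.88 tcp [0.4925 0.2532 0.2299] yaw0 172.98 shift [-102.3 -183.2   14.3] turn -0.3213995985760789
```

View pics/w4c.png

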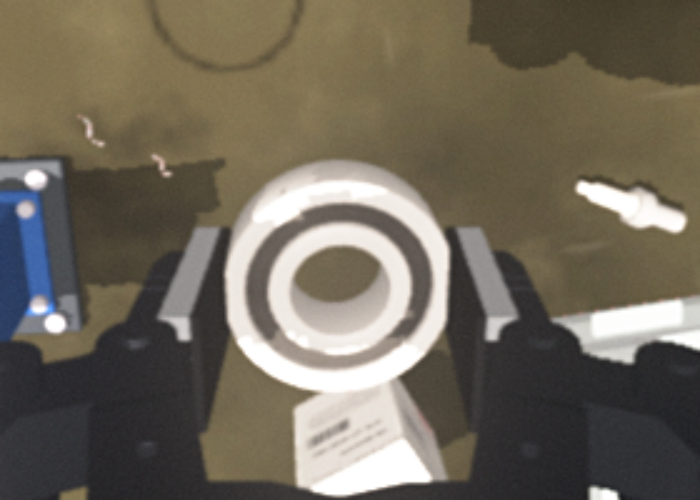

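The wrist crop shows the bearing held squarely between the pads, with its face centre at full-frame pixel (315,262).

```bash
python3 - <<'E'
from h import *
w=cap('wrist'); s=readout.observe(); m=R.from_quat(s['tool_rot']).as_matrix()
o,d=ray(w,315,262); o=m.T@(o-s['tcp_pos']); d=m.T@d
for z in(-.014,-.011,-.008): print(np.round(o+d*(z-o[2])/d[2],4), 'dia px', 47e-3*w['fx']/np.linalg.norm(d)/((z-o[2])/d[2]))
E
```

```text
[ 0.0015 -0.0001 -0.014 ] dia px 92.96031025957879
[-0.0002 -0.0001 -0.011 ] dia px 90.87252351591707
[-0.0019 -0.0001 -0.008 ] dia px 88.87645567298962
```

```bash
python3 -m pendant '[[-25,-45,0,0,30],[-50,-90,0,0,30],[-75,-135,0,0,30],[-95,-170,5,0,30],[-102,-183,14,0,30],[-102,-183,14,0,30],[-102,-183,14,0,30]]'; python3 - <<'E'
from h import *
go([.5717,.0607,.165],173.3)
w=cap('wrist','w5')
E
```

```text
t: 9.85
tcp_pos: [0.5693, 0.0614, 0.1965]
tool_rot: [0.061, 0.997, 0.04, -0.004]
ft_force: [0.2, -0.3, -0.8]
gripper_width: 0.514
grasp_force: 61.5
t 9.85 tcp [0.5693 0.0614 0.1965] yaw0 173.05 shift [-2.9 -2.9 31.4] turn -0.24639945227372095
```

View pics/w5.png

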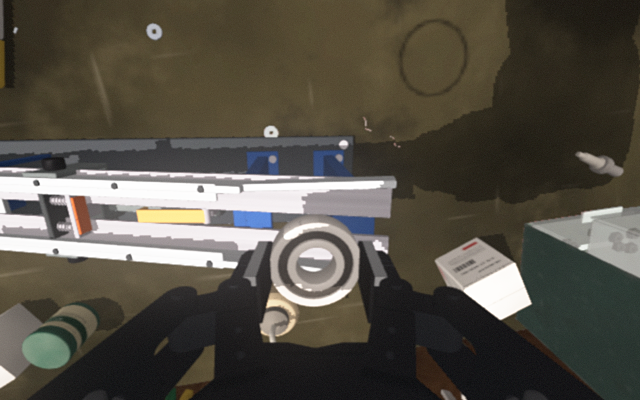

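```bash
python3 - <<'E'
from fit import *
c=cap('wrist')
p=[.578,.1137,.1576,np.radians(-96.705)]; M,o=pose(p)
for q in[(0,-.036,.0125),(0,-.031,.0125),(0,-.007,0),(0,.007,0),(0,.036,.0125),(.115,-.019,.0182),(.231,0,.0125),(.1,-.03,.0185)]: print(q,np.round(proj(c,M@q+o),1))
a=cv2.imread('pics/w5.png')[160:260,200:420]; cv2.imwrite('pics/w5c.png',(255*(cv2.resize(a,None,fx=3.6,fy=3.6,interpolation=cv2.INTER_CUBIC)/255.)**1.8).astype('uint8'))
E
```

```text
(0, -0.036, 0.0125) [394.  179.5]
(0, -0.031, 0.0125) [393.5 187.5]
(0, -0.007, 0) [389.4 217.6]
(0, 0.007, 0) [388.  236.8]
(0, 0.036, 0.0125) [386.5 283.9]
(0.115, -0.019, 0.0182) [215.  200.9]
(0.231, 0, 0.0125) [ 79.4 216. ]
(0.1, -0.03, 0.0185) [234.7 185.8]
```

View pics/w5c.png

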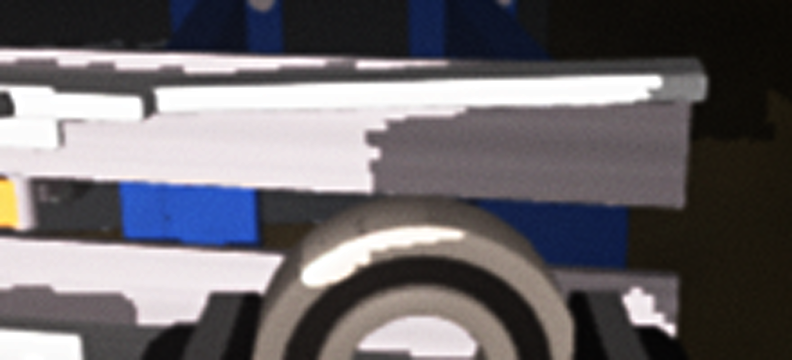

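The model corners project within 1–2 px of the seen ones: (396,187) for the wall end and (390,217) for the slot corner. The track pose is good.

```bash
python3 -m pendant '[[-3,-2,15,0,30],[-3,-2,31,0,30],[-3,-3,37,0,30],[-3,-3,40,0,30],[-3,-3,42,0,30],[-3,-3,42,0,30]]'; python3 -m pendant '[[0,0,1,0,30],[0,0,2,0,30]]'
```

```text
t: 10.7
tcp_pos: [0.5725, 0.0604, 0.1548]
tool_rot: [0.061, 0.997, 0.04, -0.003]
ft_force: [-0.4, 0.6, -1.4]
gripper_width: 0.515
grasp_force: 61.5
t: 10.95
tcp_pos: [0.5725, 0.0605, 0.1527]
tool_rot: [0.061, 0.997, 0.04, -0.003]
ft_force: [0.0, 0.3, -0.8]
gripper_width: 0.516
grasp_force: 61.5
```

```bash
python3 -m pendant '[[0,0,1,0,30],[0,0,2,0,30]]';python3 -m pendant '[[0,0,1,0,30],[0,0,1,0,30]]'
```

```text
t: 11.2
tcp_pos: [0.5724, 0.0607, 0.1506]
tool_rot: [0.061, 0.997, 0.04, -0.003]
ft_force: [-0.4, -0.9, 5.2]
gripper_width: 0.513
grasp_force: 62.2
t: 11.45
tcp_pos: [0.5726, 0.0608, 0.1503]
tool_rot: [0.061, 0.997, 0.04, -0.003]
ft_force: [-4.8, -2.0, 9.2]
gripper_width: 0.517
grasp_force: 62.8
```

Contact came at the predicted height. Opening gently.

```bash
python3 -m pendant '[[0,0,0,0,48],[0,0,0,0,52],[0,0,0,0,56],[0,0,0,0,60],[0,0,0,0,60],[0,0,0,0,60]]'; python3 - <<'E'
from h import *
w=cap('wrist','w6'); a=np.asarray(w['pixels'])[150:350,180:460]
cv2.imwrite('pics/w6c.png',cv2.resize(a,None,fx=2.5,fy=2.5))
E
```

```text
t: 12.2
tcp_pos: [0.5724, 0.0608, 0.1496]
tool_rot: [0.061, 0.997, 0.04, -0.003]
ft_force: [-0.4, 0.3, 0.1]
gripper_width: 0.702
grasp_force: 0.0
```

View pics/w6c.png

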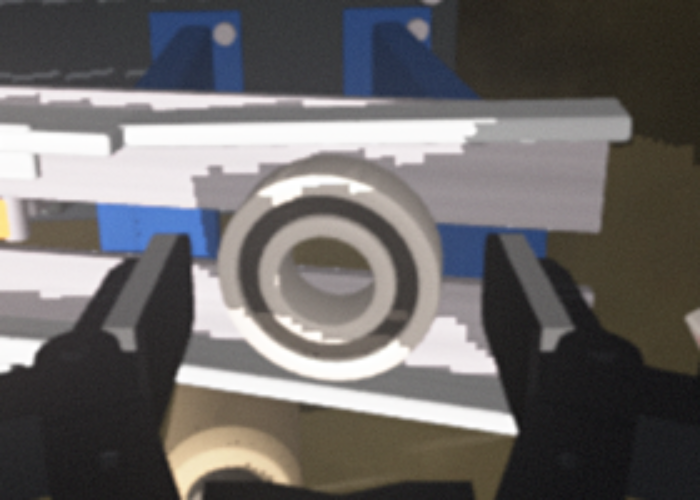

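The bearing lies in the channel between the open fingers, with its face centre at about (312,258) full-frame. I'll check numerically that it is flat and on the centre line.

```bash
cat > bf.py <<'E'
from fit import *
PT=[.578,.1144,.1576,np.radians(-96.705)]; M,o=pose(PT)
def bear(name='wrist',tilts=(0,)):
    c=cap(name); k=finder.trace(name,'bearing')
    if not k: print('none');return
    mk=k[0]['pixels']; print('conf',k[0]['conf'],k[0]['box'],mk.sum())
    a=np.linspace(0,2*np.pi,40)
    def sil(x,y,t):
        A=R.from_euler('y',t).as_matrix(); z0=.0235*abs(np.sin(t))
        pts=[proj(c,M@(A@[.0235*np.cos(u),.0235*np.sin(u),h]+[x,y,z0])+o) for u in a for h in(0,.014)]
        im=np.zeros(mk.shape,np.uint8); cv2.fillConvexPoly(im,cv2.convexHull(np.round(np.array(pts)).astype(np.int32)),1); return im>0
    bb=k[0]['box'];O,d=ray(c,(bb[0]+bb[2])/2,(bb[1]+bb[3])/2);O=M.T@(O-o);d=M.T@d;p=O+d*(.008-O[2])/d[2];print('centre',np.round(p,4))
    for t in tilts:
        best=max(((lambda s:(s&mk).sum()/(s|mk).sum())(sil(x,y,t)),x,y) for x in p[0]+np.arange(-6,7)*1e-3 for y in p[1]+np.arange(-6,7)*1e-3)
        print('tilt',t,'IoU,x,y',np.round(best,4))
if __name__=='__main__': bear('wrist',(0,-.17,-.24,.1)); go(M@[.055,0,.03]+o,173.3)
E
python3 bf.py
```

```text
conf 0.79 [266.1, 210.1, 356.8, 300.0] 5781
centre [0.0562 0.0001 0.008 ]
tilt 0 IoU,x,y [0.8548 0.0562 0.0021]
tilt -0.17 IoU,x,y [8.086e-01 5.620e-02 1.000e-04]
tilt -0.24 IoU,x,y [7.912e-01 5.620e-02 1.000e-04]
tilt 0.1 IoU,x,y [0.8361 0.0552 0.0011]
t 12.35 tcp [0.5724 0.0608 0.1496] yaw0 173.0 shift [  0.9  -4.8 -24.2] turn -0.30357200446687216
```

```bash
python3 - <<'E'
from bf import *
go(M@[.006,0,.045]+o,173.3); go(M@[.006,0,.0055]+o,173.3)
s=readout.observe(); m=R.from_quat(s['tool_rot']).as_matrix()
print('track x,y,z axes in tool',np.round(m.T@M*100,2).T)
E
```

```text
t 12.35 tcp [0.5724 0.0608 0.1496] yaw0 173.0 shift [  1.4  41.  -47.1] turn -0.30357200446687216
t 12.35 tcp [0.5724 0.0608 0.1496] yaw0 173.0 shift [ 1.  47.6 -8.1] turn -0.30357200446687216
track x,y,z axes in tool [[ -0.77 -98.63  16.48]
 [-99.99   0.61  -1.06]
 [  0.94 -16.49 -98.63]]
```

```bash
python3 -m pendant '[[0,0,-25,0,60],[0,0,-48,0,60],[0,20,-48,0,60],[1,41,-48,0,0],[1,41,-48,0,0],[1,41,-48,0,0],[1,41,-48,0,0],[1,44,-30,0,0],[1,48,-12,0,0],[1,48,-9,0,0]]'; python3 -m pendant '[[0,0,0,0,0],[0,0,0,0,0]]'; python3 - <<'E'
from bf import *
s=readout.observe(); print(np.round(M.T@(s['tcp_pos']-o),4)); bear('top')
E
```

```text
t: 13.6
tcp_pos: [0.5766, 0.1074, 0.1613]
tool_rot: [0.061, 0.997, 0.039, -0.004]
ft_force: [0.1, 0.4, 0.3]
gripper_width: 0.001
grasp_force: 0.0
t: 13.85
tcp_pos: [0.5776, 0.1074, 0.1631]
tool_rot: [0.061, 0.997, 0.04, -0.003]
ft_force: [0.1, 0.1, 0.5]
gripper_width: -0.001
grasp_force: 0.0
[0.0054 0.0004 0.007 ]
none
```

```bash
python3 -m pendant '[[0,-8,2.5,0,0],[0,-16,4,0,0],[0,-24,5,0,0],[0,-32,6.5,0,0],[0,-40,8,0,0]]'; python3 - <<'E'
from bf import *
s=readout.observe(); print(np.round(M.T@(s['tcp_pos']-o),4)); bear('wrist')
E
```

```text
t: 14.58
tcp_pos: [0.5723, 0.0681, 0.1512]
tool_rot: [0.061, 0.997, 0.04, -0.003]
ft_force: [-0.1, 0.7, 0.2]
gripper_width: 0.002
grasp_force: 0.4
[ 0.0468 -0.0002  0.005 ]
conf 0.97 [215.8, 213.1, 300.8, 288.5] 4217
centre [ 0.078  -0.0012  0.008 ]
tilt 0 IoU,x,y [0.6642 0.077  0.0018]
```

```bash
python3 -m pendant '[[0,-8,1.3,0,0],[0,-16,2.6,0,0],[0,-24,4,0,0],[0,-32,5.3,0,0],[0,-40,6.6,0,0],[0,-48,8,0,0],[0,-56,9.3,0,0],[0,-64,10.7,0,0]]'; python3 - <<'E'
from bf import *
s=readout.observe(); print(np.round(M.T@(s['tcp_pos']-o),4),np.round(M.T@s['ft_force'],1)); bear('wrist')
E
```

```text
t: 15.68
tcp_pos: [0.5644, 0.0057, 0.1354]
tool_rot: [0.061, 0.997, 0.04, -0.003]
ft_force: [0.0, 0.1, 0.2]
gripper_width: -0.001
grasp_force: 0.2
[ 0.1116 -0.0008  0.005 ] [-0.1  0.   0.1]
conf 0.77 [214.7, 228.9, 301.7, 287.9] 3410
centre [0.1432 0.0028 0.008 ]
tilt 0 IoU,x,y [0.5365 0.1422 0.0028]
```

```bash
cat > st.py <<'E'
from bf import *
s=readout.observe(); print('TRACK',np.round(M.T@(s['tcp_pos']-o),4),'F',np.round(M.T@s['ft_force'],1),round(s['t'],2))
E
python3 -m pendant '[[0,-6,1,0,0],[0,-12,2,0,0],[0,-18,3,0,0],[0,-24,4,0,0]]';python3 st.py; python3 -m pendant '[[0,-5,0.8,0,0],[0,-10,1.7,0,0],[0,-15,2.5,0,0]]'; python3 st.py
```

```text
t: 16.27
tcp_pos: [0.5615, -0.0174, 0.1296]
tool_rot: [0.061, 0.997, 0.04, -0.003]
ft_force: [1.3, 4.2, -0.1]
gripper_width: 0.003
grasp_force: 2.1
TRACK [ 0.1357 -0.001   0.005 ] F [-4.2  0.8 -1.1] 16.27
t: 16.65
tcp_pos: [0.5597, -0.0323, 0.1259]
tool_rot: [0.061, 0.997, 0.039, -0.003]
ft_force: [0.9, 1.9, 2.2]
gripper_width: -0.002
grasp_force: 1.4
TRACK [ 0.1511 -0.0011  0.005 ] F [-2.5  0.7  1.6] 16.65
```

```bash
python3 -m pendant '[[0,-4,0.7,0,0],[0,-8,1.3,0,0],[0,-12,2,0,0]]';python3 st.py; for i in 1; do python3 -m pendant '[[0,-2,0.3,0,0],[0,-4,0.7,0,0],[0,-4,0.7,0,0]]' >/dev/null; python3 st.py; done
```

```text
t: 17.02
tcp_pos: [0.5582, -0.0439, 0.123]
tool_rot: [0.061, 0.997, 0.04, -0.003]
ft_force: [0.1, 1.2, 2.3]
gripper_width: 0.0
grasp_force: 1.0
TRACK [ 0.1631 -0.0011  0.005 ] F [-1.7 -0.   1.9] 17.02
TRACK [ 0.1671 -0.0012  0.005 ] F [-0.1  0.8  0.9] 17.4
```

```bash
python3 -m pendant '[[0,-1,0.2,0,0],[0,-1,0.2,0,0]]' ; python3 st.py
```

```text
t: 17.65
tcp_pos: [0.5576, -0.0484, 0.1218]
tool_rot: [0.061, 0.997, 0.04, -0.003]
ft_force: [0.1, 0.7, 2.4]
gripper_width: -0.001
grasp_force: 1.1
TRACK [ 0.1679 -0.0012  0.0049] F [-1.3  0.   2.1] 17.65
```

```bash
python3 -m pendant '[[0,-1,0.2,0,0],[0,-2,0.3,0,0],[0,-2,0.3,0,0]]' >/dev/null; python3 st.py; python3 -m pendant '[[0,-1,0.2,0,0],[0,-2,0.3,0,0],[0,-2,0.3,0,0]]' >/dev/null; python3 st.py
```

```text
TRACK [ 0.17   -0.0012  0.005 ] F [-1.5  1.   1.8] 18.02
TRACK [ 0.1721 -0.0013  0.005 ] F [-1.5  0.2  2.3] 18.4
```

```bash
python3 -m pendant '[[0,-1,0.2,0,0],[0,-2,0.3,0,0],[0,-2,0.3,0,0]]' >/dev/null; python3 st.py
```

```text
TRACK [ 0.174  -0.0013  0.005 ] F [-0.6 -0.5  2.7] 18.77
```

```bash
python3 -m pendant '[[0,-1,0.2,0,0],[0,-1,0.2,0,0]]' >/dev/null; python3 st.py
```

```text
TRACK [ 0.175  -0.0013  0.005 ] F [-1.4 -0.8  1.8] 19.02
```

```bash
python3 -m pendant '[[0,-1,0.2,0,0],[0,-1,0.2,0,0]]' >/dev/null; python3 st.py
```

```text
TRACK [ 0.1761 -0.0013  0.005 ] F [-1.9  0.2  1.9] 19.27
```

```bash
python3 -m pendant '[[0,-1,0.2,0,0],[0,-1,0.2,0,0]]' >/dev/null; python3 st.py
```

```text
TRACK [ 0.1771 -0.0013  0.0049] F [-1.3 -0.1  2.7] 19.52
```

```bash
python3 -m pendant '[[0,-1,0.2,0,0],[0,-1,0.2,0,0]]' >/dev/null; python3 st.py
```

```text
TRACK [ 0.1781 -0.0013  0.0049] F [-1.6 -0.2  2.4] 19.77
```

```bash
python3 -m pendant '[[0,-1,0.2,0,0],[0,-1,0.2,0,0]]' >/dev/null; python3 st.py
```

```text
TRACK [ 0.1791 -0.0013  0.0049] F [-0.5 -0.2  2.2] 20.02
```

```bash
python3 - <<'E'
from bf import *
import st
bear('wrist')
c=cap('wrist'); g=np.asarray(c['pixels']).astype(int)
hsv=cv2.cvtColor(np.asarray(c['pixels']),cv2.COLOR_BGR2HSV); 
mk=cv2.inRange(hsv,(3,130,90),(14,255,255))
# orange pixels inside track lip gap
P0=[];
for v,u in np.argwhere(mk>0):
    O,d=ray(c,u,v);O=M.T@(O-o);d=M.T@d;p=O+d*(.0125-O[2])/d[2]
    if .2<p[0]<.3 and abs(p[1])<.019: P0.append(p)
P0=np.array(P0); print(len(P0),P0.min(0) if len(P0) else '',P0.max(0) if len(P0) else '')
E
```

```text
TRACK [ 0.1791 -0.0013  0.0049] F [-0.5 -0.2  2.2] 20.02
conf 0.79 [214.4, 226.4, 301.4, 285.6] 3368
centre [0.2107 0.0008 0.008 ]
tilt 0 IoU,x,y [0.5297 0.2097 0.0008]
376 [ 0.23034585 -0.01565837  0.0125    ] [0.23681155 0.01474299 0.0125    ]
```

```bash
python3 -m pendant '[[0,-1,0.2,0,0],[0,-1,0.2,0,0]]' >/dev/null; python3 st.py
```

```text
TRACK [ 0.1801 -0.0013  0.0048] F [-2.5  0.3  2.3] 20.43
```

```bash
python3 -m pendant '[[0,-1,0.2,0,0],[0,-1,0.2,0,0]]' >/dev/null; python3 st.py
```

```text
TRACK [ 0.1812 -0.0013  0.0048] F [-1.6 -0.3  2.6] 20.68
```

```bash
python3 -m pendant '[[0,-1,0.2,0,0],[0,-1,0.2,0,0]]' >/dev/null; python3 st.py
```

```text
TRACK [ 0.1821 -0.0013  0.0047] F [-1.8 -0.2  2.4] 20.93
```

```bash
python3 -m pendant '[[0,-1,0.1,0,0],[0,-1,0.1,0,0]]' >/dev/null; python3 st.py
```

```text
TRACK [ 0.1828 -0.0013  0.0048] F [-5.9 -0.2  2.5] 21.18
```

```bash
python3 -m pendant '[[0,-1,0.1,0,0],[0,-1,0.1,0,0]]' >/dev/null; python3 st.py
```

```text
TRACK [ 0.1836 -0.0013  0.0049] F [-7.2  0.2  3.1] 21.43
```

```bash
python3 -m pendant '[[0,-0.8,0.1,0,0],[0,-0.8,0.1,0,0]]' >/dev/null; python3 st.py
```

```text
TRACK [ 0.1842 -0.0013  0.0048] F [-8.6  0.2  1.4] 21.68
```

```bash
python3 -m pendant '[[0,-0.4,0.1,0,0],[0,-0.4,0.1,0,0]]' >/dev/null; python3 st.py
```

```text
TRACK [ 0.1844 -0.0013  0.0048] F [-11.3   0.4   1.9] 21.93
```

```bash
python3 -m pendant '[[0,-0.4,0.1,0,0],[0,-0.4,0.1,0,0]]' >/dev/null; python3 st.py;python3 -m pendant '[[0,0,0,0,0]]' >/dev/null; python3 st.py
```

```text
TRACK [ 0.1847 -0.0013  0.0048] F [-10.6   0.1   2.6] 22.18
TRACK [ 0.1847 -0.0013  0.0048] F [-11.    0.8   2.2] 22.3
```

```bash
python3 -m pendant '[[0,-0.4,0.1,0,0],[0,-0.4,0.1,0,0]]' >/dev/null; python3 st.py;python3 -m pendant '[[0,0.8,-0.1,0,0],[0,0.8,-0.1,0,0]]' >/dev/null; python3 st.py;python3 -m pendant '[[0,0.6,-0.1,0,0],[0,0.6,-0.1,0,0]]' >/dev/null; python3 st.py; python3 -m pendant '[[0,0.6,-0.1,0,0],[0,0.6,-0.1,0,0]]' >/dev/null; python3 st.py
```

```text
TRACK [ 0.185  -0.0013  0.0048] F [-12.8   0.7   2.3] 22.55
TRACK [ 0.1847 -0.0013  0.0047] F [-7.5  0.3  2.7] 22.8
TRACK [ 0.1843 -0.0013  0.0047] F [-5.5 -0.1  1.8] 23.05
TRACK [ 0.1839 -0.0014  0.0048] F [-6.6 -0.4  2.3] 23.3
```

```bash
python3 -m pendant '[[0,0.5,-0.1,0,0],[0,0.5,-0.1,0,0]]' >/dev/null; python3 st.py;python3 -m pendant '[[0,0.5,-0.1,0,0],[0,0.5,-0.1,0,0]]' >/dev/null; python3 st.py; python3 -m pendant '[[0,0.5,-0.1,0,0],[0,0.5,-0.1,0,0]]' >/dev/null; python3 st.py
```

```text
TRACK [ 0.1836 -0.0014  0.0048] F [-4.5  0.3  1.7] 23.55
TRACK [ 0.1833 -0.0014  0.0047] F [-2.5  1.2  1.3] 23.8
TRACK [ 0.1828 -0.0015  0.0048] F [ 0.8 -0.2 -0.9] 24.05
```

```bash
python3 -m pendant '[[0,3,-0.5,0,0],[0,3,-0.5,0,0]]' >/dev/null; python3 st.py;python3 -m pendant '[[0,-3,0.5,0,0],[0,-3,0.5,0,0],[0,-3,0.5,0,0]]' >/dev/null; python3 st.py; python3 -m pendant '[[0,-0.5,0.1,0,0],[0,-0.5,0.1,0,0]]' >/dev/null; python3 st.py;  python3 -m pendant '[[0,-0.5,0.1,0,0],[0,-0.5,0.1,0,0]]' >/dev/null; python3 st.py
```

```text
TRACK [ 0.1794 -0.0013  0.0048] F [-0.4  0.3 -1.1] 24.3
TRACK [ 0.1827 -0.0014  0.0048] F [1.  0.  0.2] 24.68
TRACK [ 0.1831 -0.0013  0.0048] F [-0.9 -0.1  0.8] 24.93
TRACK [ 0.1834 -0.0013  0.0048] F [-3.1  0.1  0.9] 25.18
```

Contact now comes about 1 mm further down than on the way in, so the catch is holding the bearing. Withdrawing.

```bash
python3 -m pendant '[[0,6,-1,0,0],[0,14,-2.5,0,0],[0,14,-2.5,0,0],[0,14,-20,0,0],[0,14,-50,0,0],[0,14,-80,0,0],[0,14,-80,0,0]]'; python3 - <<'E'
from bf import *
import st
bear('wrist')
for k in finder.trace('wrist','catch')[:1]: print('catch',k['conf'],k['box'])
E
```

```text
t: 26.05
tcp_pos: [0.5587, -0.0563, 0.2008]
tool_rot: [0.061, 0.997, 0.039, -0.001]
ft_force: [-1.1, -0.3, -0.6]
gripper_width: 0.002
grasp_force: 0.0
TRACK [0.1563 0.0007 0.0835] F [ 0.5 -1.1 -0.4] 26.05
conf 0.75 [229.8, 185.7, 291.7, 231.9] 2097
centre [0.214  0.0033 0.008 ]
tilt 0 IoU,x,y [0.7142 0.214  0.0013]
catch 0.96 [289.1, 198.3, 359.5, 211.3]
```

```bash
python3 -c "
from station import order
print(order.sign_off())"
```

```text
the job is handed in; nothing more can be done
None
```

I handed the job in at about 26 s with the bearing against the stop and, by feel, the catch up behind it. The push peaked at about 13 N and gave the stop roughly 3 mm. On re-approach the bearing was about 1 mm further down than at first contact, so the catch is holding it. The sign-off call returned no verdict.

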